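# Change the backup battery between two plug-in modules

### The job

The opened control unit needs a new backup battery. Take out the two plug-in modules that stand on either side of the battery and stand both on the black foam pad, keeping them upright; then lay the old battery flat in one compartment of the blue tray, and after that seat the new one in the unit with its brass contacts towards the unit's contact block. Finally put each module back, fully down and the same way round, into the bay it came from, and leave the flux tin and the solder spool where they are.

Things in the scene. Friction and masses are not known exactly. Their poses are not given: they have to be found in the camera images.
- control_unit: opened control unit, fixed: aluminium shell 215 x 148 mm, on rubber feet, wall tops z 54. Origin: underside, below middle of the battery seat; +x to the rear (transformer), -x to the grey front panel; shell x -90 to 125, y -74 to 74 mm. Seat: plinth top z 21, contact block (face x +29, top z 47) behind, stop (face x -29, top z 41) in front. Bays each side: centres x 0, y +-39, floor z 17 mm.
- module_fins: loose grey plug-in module with an aluminium fin heat sink on top; foot 80 (x) by 32 mm (y), plain parallel sides up to z 78 mm (grasp across y), 96 mm high in all, 0.2 to 0.4 kg. Origin: underside, middle of the front end; it runs 80 mm from there to its own +x; z up. Starts in either bay, x along the unit's x, origin near unit x -40 mm. Stands safely on its foot.
- module_terminals: loose grey plug-in module with a narrow black strip of six brass screw terminals on top; 92 mm high in all, else size, origin, axes and mass as module_fins. Starts in the other bay. The bays are alike: sheet guides at both ends and the four corners (tops z 42 mm in the unit's frame), flared outwards, give about 3.5 mm play all round; a low connector fits into the module's recessed foot.
- battery_old: old battery pack: loose dark metal block, white plate on top, black cap and two brass contacts at one end; 46 (x) by 26 (y) by 24 mm high, 0.07 kg. Origin: underside, middle of the contact end; it runs 46 mm to its -x; contacts face +x. Starts seated: along the unit's x, origin at unit x +23, y 0, z 21 mm, some 10 mm from each module. Low corner cheeks (top z 28 mm) give 3.7 mm side play.
- battery_new: new battery pack, looks like the old one; same size, mass, origin and axes. It starts lying flat on the bench between the blue tray and the bench's front edge, contacts pointing roughly away from the robot. It belongs where the old one was, its contacts facing the unit's +x.
- tray: blue sorting tray, fixed, 70 (x) by 90 mm (y), walls 2 mm thick and 10 mm high, floor 2 mm thick. Origin: centre of its underside. A divider along x, 7 mm high, at y = -10 mm leaves a large compartment (y -9 to +43 mm) and a small one (y -43 to -11 mm), both 66 mm long in x.
- pad: black foam pad, fixed and firm, 170 (x) by 200 (y) by 12 mm thick, lying flat on the bench. Origin: centre of its underside; its top is at z 12 mm.
- flux_tin: open flux tin, 44 mm across, 19 mm high, loose on the bench; bystander, leave it. Origin: centre of its underside.
- solder_spool: spool of solder standing on its flange, 53 mm across, 36 mm high, loose on the bench; bystander, leave it. Origin: centre of its underside.

How it is judged:
On the way, in this order (a step that is already met when the one before it is completed fails the run):
1. both modules stand upright on the pad, released (x of module_fins in the frame of pad between -0.085 and 0.085 m and y of module_fins in the frame of pad between -0.1 and 0.1 m and z of module_fins in the frame of pad between 0.009 and 0.016 m and angle between each of module_fins, module_terminals's own z axis and vertical below 0.1 rad and contact force between each of module_fins, module_terminals and the fingers below 0.1 N and x of module_terminals in the frame of pad between -0.085 and 0.085 m and y of module_terminals in the frame of pad between -0.1 and 0.1 m and z of module_terminals in the frame of pad between 0.009 and 0.016 m), for 0.2 s.
2. the old battery lies flat on the floor of a tray compartment, released (x of battery_old in the frame of tray between -0.035 and 0.035 m and y of battery_old in the frame of tray between -0.045 and 0.045 m and z of battery_old in the frame of tray between -0.001 and 0.0045 m and angle between battery_old's own z axis and vertical below 0.12 rad and contact force between battery_old and the fingers below 0.1 N), for 0.2 s.
3. the new battery is seated in the unit, contacts to the contact block, released (x of battery_new in the frame of control_unit between 0.014 and 0.032 m and y of battery_new in the frame of control_unit between -0.008 and 0.008 m and z of battery_new in the frame of control_unit between 0.018 and 0.024 m and angle between battery_new's own z axis and vertical below 0.1 rad and angle between the x axis of battery_new and the x axis of control_unit, either way round below 0.25 rad and contact force between battery_new and the fingers below 0.1 N), for 0.2 s.
At the end, for the whole second after the job is handed in: Old battery flat on the tray's floor; new one down in the seat, contact end at the contact block (within 9 mm); each module back within 12 mm of where it began, fully down (3 mm), upright, same way round; tin and spool within 25 mm of their places; all released and at rest (all of step 2 and all of step 3 and distance of each of module_fins, module_terminals from where it was at the start of the episode below 0.012 m and z of module_fins in the frame of control_unit between 0.014 and 0.02 m and angle between each of module_fins, module_terminals's own z axis and vertical below 0.06 rad and angle between the x axis of each of module_fins, module_terminals and the x axis of control_unit, either way round below 0.15 rad and contact force between each of module_fins, module_terminals and the fingers below 0.1 N and z of module_terminals in the frame of control_unit between 0.014 and 0.02 m and linear speed of each of battery_old, battery_new, module_fins, module_terminals below 0.02 m/s and distance of each of flux_tin, solder_spool from where it was at the start of the episode below 0.025 m); the robot touches nothing.
It fails at once if a module is tipped over (angle between any of module_fins, module_terminals's own z axis and vertical above 0.7 rad).
It fails at once if the flux tin or the solder spool is pushed away (distance of any of flux_tin, solder_spool from where it was at the start of the episode above 0.025 m).
It also fails if it takes over 128 s, if anything falls off the work surface, if the arm or the gripper's body presses on something with over 40 N, if the wrist force passes 120 N, or if a joint passes its speed limit or range.

### The arm

A 6-joint arm with a two-finger parallel gripper is mounted at the origin on a cart in front of the work surface, level with it; the furniture and walls round the work are solid. World frame = base frame: x ahead of the robot, y to its left, z up, the work surface at z = 0. Lengths are in m, angles in rad, forces in N, time in s.
With the tool pointing down it reaches from about 0.35 to 0.85 m from the base axis. Payload 8.1 kg.
Tool frame: the origin (TCP) lies on the mounting face of the last link; the fingertips stand 186 mm ahead of it and the grasp point (between the pads) lies 167 mm ahead of it (robot.finger_overhang is the distance from the TCP to the fingertips, in m); z points along the fingers, y is the line along which they close (so a half turn about z gives the same grasp; the last joint's range is limited). The gripper opens to 93 mm and grips with 3 to 60 N. Pads are 15 mm wide; open, the fingers measure 128 mm over their backs; the gripper's body (75 mm by 188 mm) begins 65 mm behind the grasp point.
Start: joints at [1.237, 0.13, 1.488, -0, 1.523, -0.085], TCP at [0.148, 0.582, 0.405] pointing down, gripper open.
Joint ranges: [-2.96, 2.96], [-0.89, 2.26], [0.02, 2.5], [-1.34, 4.48], [0, 2.73], [-2.66, 2.66]. Speed limits (rad/s): [2.39, 2.39, 2.79, 3.14, 3.14, 3.14].

### API

Orientations are given as a rotation vector (axis times angle).
In Python, from plant import readout, read_camera, get_calibration, job, robot gives the robot as it stands.
- The arm moves only by the shell command python3 -m handwheel 'ROWS' [FORCE]. ROWS is JSON, a list of rows, each a list of 5 numbers: the shift along the world's x, y, z in cm, then the turn about the world's z in rad, then the closure, from 0 (fully open) to 1 (shut). In form: [[tx, ty, tz, spin, gripper], ...]. A call has 1 to 10 rows; each row shifts and turns the commanded pose from where the row before left it; what a row does not reach is not made up. A row lasts 1/8 s, in which the tool goes at most 62.5 mm and 10.7 degrees, less where a joint would pass 70% of its speed; a pose out of reach is approached as far as the arm can. A call is refused whole if a number of a shift passes 6.25 or a number of a turn 0.188, either way. A call with a gripper value outside its range is refused whole. The fingers move at their own pace and stop on an object; FORCE is the grip in N (left out, the last holds). Time passes only in rows, so rows that do not move let the fingers close. It gives the time, the measured TCP pose, the force, the opening and the grip force at its end, in the units of the state.
- readout.read_state(): the state, without advancing time (a new reading comes with each control period).
- read_camera(name): name is "scene" or "top" or "wrist"; returns the picture (400x640x3 uint8, red, green, blue); there is no depth.
- get_calibration(name): a dict with "fovy" (degrees; the focal length in pixels is half the picture's height over the tangent of half this angle, whatever the lens; pixels are square), "cx", "cy" (the principal point, pixels), "dist_coeffs" ([k1, k2, p1, p2, k3] as OpenCV has them; the pictures are not rectified), "pose" (4x4, takes a point from camera to world coordinates). Camera axes: x right, y down, z forward; pixel columns grow to the right and rows downward; lengths in m; the calibration is good to about 2 mm. A picture is of the moment at which its call begins: read the wrist's pose just before it. get_calibration takes no time and is no camera call; for the wrist camera it gives the pose at the moment of the call.
- job.close_job(): hands the job in; it is judged then, once.
The state is a dict: "t": time; "q": joint angles; "dq": joint speeds; "joint_torque": joint torques, N m; "tool_pos": TCP position; "orientation": TCP orientation; "force": force on the tool from outside, world axes, zero at the start; "wrist_torque": the same for the moment, N m; "opening": finger opening in m; "gripper_force": force on a finger pad.
Only numpy, scipy, OpenCV 4.12 (cv2) and the standard library are available. Lean on these libraries where they do the work, as an engineer would, in place of code of your own. Each camera call takes 0.05 s, during which the arm holds its last target. There are 200 camera calls.

## Working session

There is one attempt and no reset: what is moved stays moved. The work goes in short steps, Python scripts to look and compute and a shell command to move; the robot and the scene stay as the last step left them, time stands still between calls to the robot, and variables do not carry over. Pictures are saved under pics/ and viewed, at most 14 in all, crops included, and the job is handed in when it is done.

```bash
ls; mkdir -p pics
cat > h.py <<'E'
import numpy as np, cv2
from plant import readout, read_camera, get_calibration, job, robot
def K(c):
    f=200/np.tan(np.radians(c["fovy"])/2); return np.array([[f,0,c["cx"]],[0,f,c["cy"]],[0,0,1.]])
def rays(c,px):
    u=cv2.undistortPoints(np.array(px,float).reshape(-1,1,2),K(c),np.array(c["dist_coeffs"],float)).reshape(-1,2)
    T=np.array(c["pose"]); return T[:3,3], np.c_[u,np.ones(len(u))]@T[:3,:3].T
def plane(c,px,z):
    o,d=rays(c,px); return o+d*((z-o[2])/d[:,2])[:,None]
def proj(c,P):
    T=np.linalg.inv(np.array(c["pose"])); r=cv2.Rodrigues(T[:3,:3])[0]
    return cv2.projectPoints(np.array(P,float).reshape(-1,1,3),r,T[:3,3],K(c),np.array(c["dist_coeffs"],float))[0].reshape(-1,2)
def tri(ca,pa,cb,pb):
    out=[]
    for a,b in zip(np.reshape(pa,(-1,2)),np.reshape(pb,(-1,2))):
        o1,d1=rays(ca,[a]);o2,d2=rays(cb,[b]);d1=d1[0];d2=d2[0]
        s=np.linalg.lstsq(np.c_[d1,-d2],o2-o1,rcond=None)[0]
        p,q=o1+s[0]*d1,o2+s[1]*d2; out.append(np.r_[(p+q)/2,np.linalg.norm(p-q)])
    return np.array(out)
def snap(n,fn):
    c=get_calibration(n);im=read_camera(n);cv2.imwrite("pics/"+fn+".png",im[...,::-1]);np.save("pics/"+fn+".npy",{"c":c,"im":im},allow_pickle=True);return c,im
def load(fn):
    d=np.load("pics/"+fn+".npy",allow_pickle=True).item();return d["c"],d["im"]
E
python3 - <<'E'
from h import *
for n in ("top","scene","wrist"):
    c,_=snap(n,n+"0"); print(n,c["fovy"],c["cx"],c["cy"],c["dist_coeffs"],np.round(c["pose"],3).tolist())
s=readout.read_state();print(s)
E
```

```text
pics
top 57.7755283426032 315.4742931215774 198.45371548636095 [-0.02306725  0.          0.          0.          0.        ] [[0.019, -0.98, 0.199, 0.376], [-1.0, -0.015, 0.022, -0.006], [-0.019, -0.199, -0.98, 1.086], [0.0, 0.0, 0.0, 1.0]]
scene 42.959716010176834 316.54753410010596 200.06907610739083 [-0.11862344  0.          0.          0.          0.        ] [[-0.997, 0.057, -0.051, 0.649], [0.076, 0.807, -0.585, 0.8], [0.008, -0.588, -0.809, 1.137], [0.0, 0.0, 0.0, 1.0]]
wrist 71.23067641253915 318.3874774019691 199.7265067151381 [-0.01414006  0.          0.          0.          0.        ] [[0.246, 0.938, 0.245, 0.08], [0.969, -0.237, -0.064, 0.597], [-0.002, 0.253, -0.967, 0.384], [0.0, 0.0, 0.0, 1.0]]
{'t': 0.15, 'q': array([ 1.23661042e+00,  1.31002745e-01,  1.48900950e+00,  1.21197652e-06,
        1.52299825e+00, -8.53799655e-02]), 'dq': array([ 0.00026878, -0.00251735, -0.00059847, -0.0004233 , -0.00128307,
        0.001026  ]), 'joint_torque': array([ 4.93333882e-04, -5.60474360e+01, -4.92334092e+01,  7.68544874e-02,
        3.05494526e-02, -5.45700232e-05]), 'tool_pos': array([0.14765934, 0.58137371, 0.40393002]), 'orientation': array([-3.89779380e-01, -3.11701927e+00,  2.17771912e-03]), 'force': array([-0.16106491, -0.66001279, -0.2177021 ]), 'wrist_torque': array([ 0.02691793, -0.05442737, -0.03782139]), 'gripper_force': 0.0, 'opening': 0.09295222333002064}
```

View pics/top0.png

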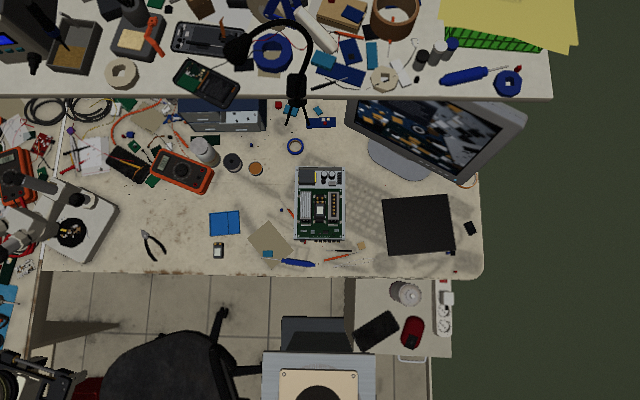

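View pics/scene0.png

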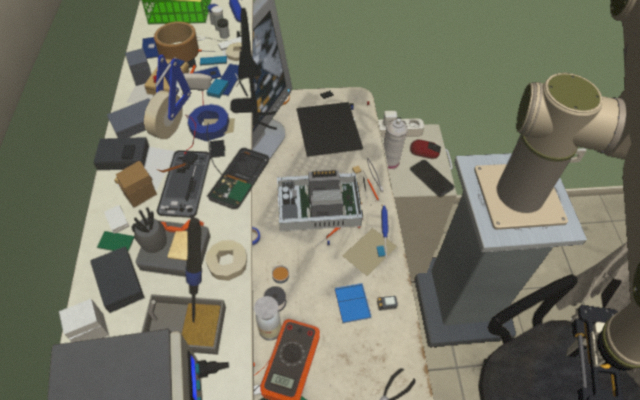

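The top view shows the control unit near (320,203), with fins in the left bay (+y) and terminals in the right bay (-y). The tray is at (224,223), the new battery at (218,251), the pad at (418,225), the tin at (256,169) and the spool at (232,162). In the scene view the unit is at (320,200), the pad at (330,128), the tray at (352,302) and the battery at (387,302).

Run:
```python
from h import *
c,im=load("top0"); cs,ims=load("scene0")
for n,p,z in [("unit",(320,203),.05),("tray",(224,223),.01),("bat",(218,251),.024),("pad",(418,225),.012),("tin",(256,169),.02),("spool",(232,162),.036),("padTL",(383,199),.012),("padBR",(455,251),.012),("edge",(320,272),0)]:
    print(n,plane(c,[p],z).round(3))
for n,p,z in [("unit",(320,200),.05),("tray",(352,302),.01),("bat",(387,302),.024),("pad",(330,128),.012),("tin",(280,273),.02),("spool",(275,296),.036)]:
    print(n,plane(cs,[p],z).round(3))
g=im[130:290,190:480];cv2.imwrite("pics/top0c.png",cv2.resize(g,(800,441),interpolation=cv2.INTER_CUBIC)[...,::-1])
```

```text
unit [[0.572 0.004 0.05 ]]
tray [[0.514 0.292 0.01 ]]
bat [[0.43  0.3   0.024]]
pad [[ 0.517 -0.288  0.012]]
tin [[0.681 0.202 0.02 ]]
spool [[0.697 0.273 0.036]]
padTL [[ 0.595 -0.185  0.012]]
padBR [[ 0.442 -0.393  0.012]]
edge [[0.375 0.001 0.   ]]
unit [[0.571 0.014 0.05 ]]
tray [[0.515 0.293 0.01 ]]
bat [[0.434 0.306 0.024]]
pad [[ 0.516 -0.282  0.012]]
tin [[0.685 0.207 0.02 ]]
spool [[0.698 0.276 0.036]]
```

View pics/top0c.png

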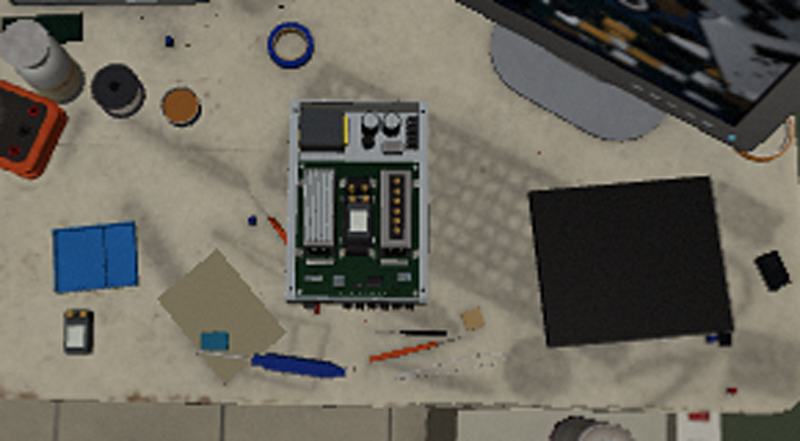

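The crop confirms the layout. The transformer is at the unit's far end, so unit +x is roughly world +x. Fins are at +y, terminals at -y, and the new battery's contacts point away from the robot.

```bash
python3 -m handwheel '[[3.4,-4.8,0,0.1,0],[3.4,-4.8,0,0.1,0],[3.4,-4.8,0,0.05,0],[3.4,-4.8,0,0,0],[3.4,-4.8,0,0,0],[3.4,-4.8,0,0,0],[3.4,-4.8,0,0,0],[3.4,-4.8,0,0,0],[3.4,-4.8,0,0,0],[3.4,-4.8,0,0,0]]' 40; python3 -m handwheel '[[3.4,-4.8,0,0,0],[2,-4.8,0,0,0],[0,0,0,0,0],[0,0,0,0,0]]'
python3 - <<'E'
from h import *
c,_=snap("wrist","w1");print(np.round(c["pose"],3).tolist())
E
```

```text
t: 1.4
tool_pos: [0.4884, 0.0997, 0.4047]
orientation: [-0.002, 3.141, 0.0]
force: [0.3, 1.0, -0.2]
opening: 0.093
gripper_force: 0.0
t: 1.9
tool_pos: [0.5415, 0.0057, 0.4043]
orientation: [0.001, -3.141, -0.001]
force: [-0.8, 0.6, 0.7]
opening: 0.0929
gripper_force: 0.0
[[-0.001, 0.968, 0.252, 0.472], [1.0, 0.001, 0.0, 0.004], [-0.0, 0.252, -0.968, 0.384], [0.0, 0.0, 0.0, 1.0]]
```

View pics/w1.png

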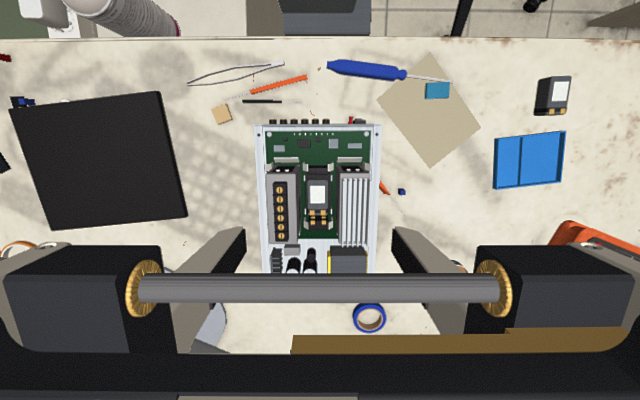

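The wrist view has image down = +x and right = +y. The unit spans (262–382,125–275), with the terminals' brass strip at (281,210), the fins at (355,205) and the old battery's white plate at (318,193). The pad is on the left, the tray at (530,160) and the new battery at (553,93). I'll take a second wrist position for parallax.

```bash
python3 -m handwheel '[[-4,4,0,0,0],[-3,3,0,0,0],[0,0,0,0,0],[0,0,0,0,0]]'
cat > m.py <<'E'
from h import *
def blobs(m,amin=30):
    n,l,s,ce=cv2.connectedComponentsWithStats(m.astype(np.uint8));o=[]
    for i in range(1,n):
        if s[i,4]>amin:
            k=(l==i).astype(np.uint8);ct=max(cv2.findContours(k,0,2)[0],key=cv2.contourArea)
            r=cv2.minAreaRect(ct);o.append((s[i,4],ce[i].round(1),np.round(r[0],1),np.round(r[1],1),round(r[2],1),ct))
    return sorted(o,key=lambda a:-a[0])
def white(im):
    h=cv2.cvtColor(im,cv2.COLOR_RGB2HSV).astype(int);return (h[...,2]>215)&(h[...,1]<20)
def blue(im):
    h=cv2.cvtColor(im,cv2.COLOR_RGB2HSV).astype(int);return (abs(h[...,0]-105)<8)&(h[...,1]>150)&(h[...,2]>110)
def brass(im):
    h=cv2.cvtColor(im,cv2.COLOR_RGB2HSV).astype(int);return (abs(h[...,0]-18)<7)&(h[...,1]>100)&(h[...,2]>110)
E
python3 - <<'E'
from m import *
snap("wrist","w2")
for f in ("w1","w2"):
    c,im=load(f);im=im.copy();im[240:]=0
    for nm,fn in (("white",white),("blue",blue),("brass",brass)):
        for b in blobs(fn(im),12)[:12]: print(f,nm,b[0],b[1],b[2],b[3],b[4])
E
```

```text
t: 2.45
tool_pos: [0.4715, 0.0764, 0.4051]
orientation: [-0.005, 3.141, -0.0]
force: [0.1, -0.7, -0.1]
opening: 0.0931
gripper_force: 0.0
w1 white 1169 [271.4 170.7] [313.  182.5] [113. 118.] 90.0
w1 white 1030 [374.6 182.1] [374.3 181. ] [ 10.6 116.5] 2.5
w1 white 667 [451.1 206.4] [449.5 207.6] [46.8 37.6] 57.4
w1 white 358 [66.8 28.9] [62.5 25.9] [26.9 29.9] 81.3
w1 white 352 [30.4  8. ] [30.   8.5] [17. 22.] 90.0
w1 white 259 [559.8  90.8] [559.8  91. ] [13.7 20.2] 8.7
w1 white 242 [317.3 193.9] [317. 194.] [16. 14.] 90.0
w1 white 174 [344.  207.9] [344. 209.] [ 3. 60.] 1.1
w1 white 152 [349.1 208.8] [349.1 209. ] [ 2.6 60.1] 1.4
w1 white 137 [354.2 208.9] [354.1 209. ] [ 2.3 60.1] 1.6
w1 white 134 [359.3 207.9] [359.3 209. ] [ 2.2 60.1] 1.8
w1 white 113 [364.3 208.8] [364.3 209. ] [ 1.9 60.1] 2.3
w1 blue 3043 [527.5 159.8] [530.  159.7] [50.1 74.1] 83.4
w1 blue 325 [437.3  90. ] [437.   89.5] [15. 22.] 90.0
w1 blue 30 [562.  159.8] [562. 160.] [ 1.  28.1] 5.7
w1 brass 38 [279.4 199.1] [279. 199.] [6. 6.] 90.0
w1 brass 38 [312.  213.4] [311.5 214. ] [8. 5.] 90.0
w1 brass 38 [322.
[... 787 characters left out ...]
white 91 [ 1.7 61.1] [ 2.5 58. ] [ 5. 24.] 0.0
w2 white 83 [313.5 216.9] [313.5 216.5] [ 1. 45.] 0.0
w2 white 79 [ 5.8 42.6] [ 5.9 42.3] [9.4 9.4] 63.4
w2 white 57 [19.   8.1] [18.6  7.6] [11.1  6.4] 56.3
w2 white 34 [214.9 200.6] [214.9 201. ] [28.2  1.1] 84.3
w2 white 26 [263.  238.5] [263.  238.5] [ 1. 12.] 90.0
w2 blue 2749 [468.7 208.7] [471.  209.1] [46.9 69.1] 83.9
w2 blue 262 [378.5 145.6] [378.5 145.5] [13. 19.] 90.0
w2 blue 14 [502.  195.5] [502.  195.5] [13.  0.] -90.0
w2 blue 14 [501.  213.5] [501.  213.5] [13.  0.] -90.0
w2 brass 25 [497.4 166.1] [497.5 166. ] [4. 5.] 90.0
w2 brass 23 [486.8 166.9] [487. 167.] [4. 4.] 90.0
w2 brass 20 [181.2 164. ] [181.1 163.9] [13.4  1.3] 66.8
```

View pics/w2.png

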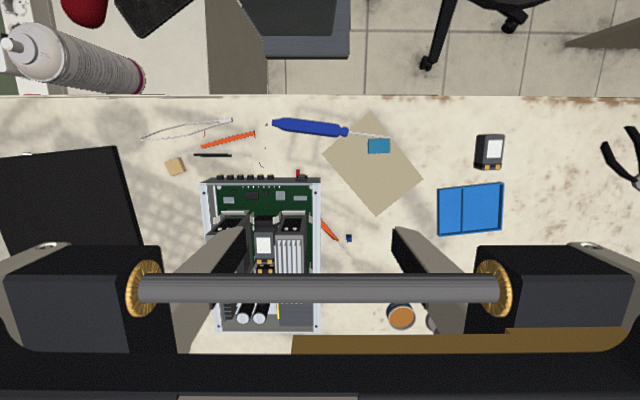

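The unit is cut off by the gripper here, but the tray (471,209) and new battery (494,148) are clear. I'll take two views from further over the unit.

```bash
python3 -m handwheel '[[5,-1,0,0,0],[5,-1,0,0,0],[1.3,-1,0,0,0],[0,0,0,0,0],[0,0,0,0,0]]'
python3 -c "from h import *;snap('wrist','w3')"
python3 -m handwheel '[[0,-5,0,0,0],[0,-5,0,0,0],[0,0,0,0,0],[0,0,0,0,0]]'
python3 - <<'E'
from m import *
snap("wrist","w4")
for f in ("w3","w4"):
    c,im=load(f);im=im.copy();im[240:]=0
    for nm,fn in (("white",white),("blue",blue),("brass",brass)):
        for b in blobs(fn(im),12)[:14]: print(f,nm,b[0],b[1],b[2],b[3],b[4])
a=np.hstack([load(f)[1][40:250,200:460] for f in ("w3","w4")]) if 0 else np.hstack([load("w3")[1][30:260,140:400],load("w4")[1][30:260,240:500]])
cv2.imwrite("pics/w34.png",cv2.resize(a,None,fx=1.53,fy=1.53,interpolation=cv2.INTER_CUBIC)[...,::-1])
# stereo of tray & new battery from w1,w2
c1,_=load("w1");c2,_=load("w2")
print(tri(c1,[(559.8,91),(562.4,110.4),(551.3,111),(530,159.7)],c2,[(494,148.5),(497.4,166.1),(486.8,166.9),(471,209.1)]).round(4))
E
```

```text
t: 3.12
tool_pos: [0.584, 0.0455, 0.4049]
orientation: [0.001, -3.141, -0.0]
force: [-0.2, -0.2, 0.8]
opening: 0.0933
gripper_force: 0.0
t: 3.68
tool_pos: [0.5842, -0.0539, 0.4053]
orientation: [-0.001, 3.141, 0.001]
force: [0.8, -0.1, -0.3]
opening: 0.0933
gripper_force: 0.0
w3 white 1888 [312.9 192.3] [292.8 161.9] [107.3 154.4] 1.4
w3 white 491 [319.7 170.3] [319.5 169.5] [67.  7.] 90.0
w3 white 410 [226.3 182.8] [225.9 163.9] [126.7   7.3] 84.8
w3 white 287 [534.2  52.4] [534.2  52.5] [14.4 20.6] 6.7
w3 white 262 [284.2 159.3] [284.  159.5] [17. 14.] 90.0
w3 white 232 [312.  167.2] [312. 169.] [ 4. 66.] 0.0
w3 white 197 [306.6 169.4] [306.5 169.5] [65.  3.] 90.0
w3 white 193 [250.2  97.6] [248.6  97.8] [29.9 60.2] 56.0
w3 white 168 [326.  167.6] [326. 170.] [66.  2.] 90.0
w3 white 149 [223.8 110.2] [223.5 108.9] [44.2  3.8] 85.2
w3 white 66 [303.  93.] [303.  93.] [ 2. 22.] 90.0
w3 white 30 [330.  152.5] [330.  152.5] [29.  0.] -90.0
w3 white 28 [  6.  231.5] [  5.7 231.1] [18.   2.6] 59.0
w3 white 21 [321.2  92.5] [321.   92.5] [ 1. 10.] 90.0
w3 blue 3304 [503.6 127.2] [506.5 12
[... 2005 characters left out ...]
 90.0
w4 brass 39 [338.  156.7] [338. 157.] [6. 6.] 90.0
w4 brass 39 [337.9 176.7] [338. 177.] [6. 6.] 90.0
w4 brass 39 [337.4 196. ] [337. 196.] [6. 6.] 90.0
w4 brass 37 [337.6 186.3] [337.8 186.3] [5.7 6.4] 45.0
w4 brass 31 [605.8  74.4] [606.   74.5] [5. 6.] 90.0
w4 brass 29 [617.1  74.1] [617.5  74.5] [5. 5.] 90.0
w4 brass 27 [359.8 178. ] [359.5 178. ] [4. 5.] 90.0
w4 brass 25 [371.1 178.2] [371.  178.5] [5. 4.] 90.0
w4 brass 24 [371.9 188.9] [372. 189.] [4. 4.] 90.0
w4 brass 23 [360.2 189. ] [360. 189.] [4. 4.] 90.0
[[4.282e-01 2.994e-01 2.470e-02 0.000e+00]
 [4.508e-01 3.078e-01 2.430e-02 1.000e-04]
 [4.517e-01 2.936e-01 2.490e-02 2.000e-04]
 [5.139e-01 2.905e-01 8.400e-03 1.000e-04]]
```

View pics/w34.png

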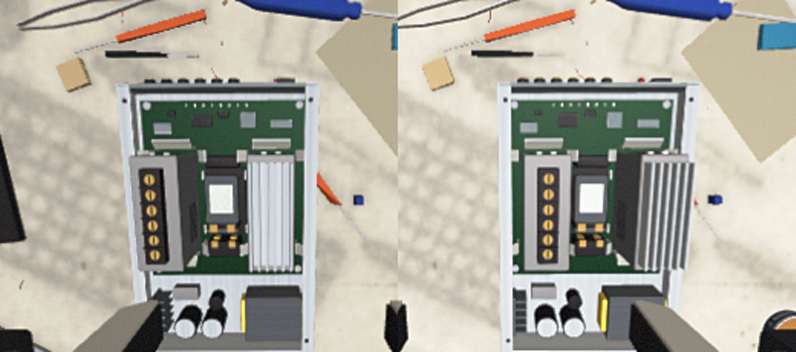

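Run:
```python
from m import *
c3,i3=load("w3");c4,i4=load("w4")
s3=[(237.1,146.9),(237.8,157),(238.5,167.1),(239.4,177.3),(240,186.6),(240.7,196.3)]
s4=[(338,146.5),(338,156.7),(338,166.7),(337.9,176.7),(337.6,186.3),(337.4,196)]
print("screws",tri(c3,s3,c4,s4).round(4))
print("plate,contacts R,L, block",tri(c3,[(284.2,159.3),(290.5,178.8),(279.1,178.9),(280.5,187.9),(291.5,187.7)],c4,[(366.1,159.1),(371.1,178.2),(359.8,178),(360.2,189),(371.9,188.9)]).round(4))
# front wall holes: darkest near picks
def dark(im,x,y,r=5):
    g=cv2.cvtColor(im,cv2.COLOR_RGB2GRAY).astype(float)[y-r:y+r+1,x-r:x+r+1];w=np.clip(np.median(g)-25-g,0,None)
    yy,xx=np.mgrid[y-r:y+r+1,x-r:x+r+1];return (xx*w).sum()/w.sum(),(yy*w).sum()/w.sum(),w.sum()
h3=[dark(i3,221,95),dark(i3,343,96)];h4=[dark(i4,309,95),dark(i4,424,96)]
print(h3,h4);print(tri(c3,[h[:2] for h in h3],c4,[h[:2] for h in h4]).round(4))
g3=cv2.cvtColor(i3,cv2.COLOR_RGB2GRAY);g4=cv2.cvtColor(i4,cv2.COLOR_RGB2GRAY)
print("fin rows w3",g3[160:175,295:350].mean(0).astype(int).tolist());print("w4",g4[160:175,380:445].mean(0).astype(int).tolist())
print("fin cols w3",g3[120:215,318:322].mean(1).astype(int).tolist());print("w4",g4[120:215,416:420].mean(1).astype(int).tolist())
print("term row w3",g3[160:175,220:270].mean(0).astype(int).tolist());print("w4",g4[160:175,315:365].mean(0).astype(int).tolist())
print("term cols w3",g3[120:220,229:231].mean(1).astype(int).tolist());print("w4",g4[120:220,328:330].mean(1).astype(int).tolist())
```

```text
screws [[ 5.339e-01 -3.600e-02  1.061e-01  0.000e+00]
 [ 5.438e-01 -3.590e-02  1.066e-01  1.000e-04]
 [ 5.537e-01 -3.570e-02  1.071e-01  0.000e+00]
 [ 5.640e-01 -3.560e-02  1.069e-01  2.000e-04]
 [ 5.738e-01 -3.570e-02  1.067e-01  1.000e-04]
 [ 5.840e-01 -3.570e-02  1.066e-01  1.000e-04]]
plate,contacts R,L, block [[ 5.530e-01  2.600e-03  4.500e-02  2.000e-04]
 [ 5.766e-01  9.700e-03  4.550e-02  3.000e-04]
 [ 5.765e-01 -4.300e-03  4.590e-02  6.000e-04]
 [ 5.893e-01 -3.100e-03  4.490e-02  1.800e-03]
 [ 5.885e-01  1.090e-02  4.790e-02  2.000e-03]]
[(np.float64(224.01102779003088), np.float64(94.96074106749008), np.float64(2267.0)), (np.float64(340.10099337748346), np.float64(96.5364238410596), np.float64(1812.0))] [(np.float64(310.9550045913682), np.float64(94.75757575757575), np.float64(1089.0)), (np.float64(424.5123484508307), np.float64(95.99416255051639), np.float64(2227.0))]
[[ 4.796e-01 -6.390e-02  4.700e-02  4.000e-04]
 [ 4.799e-01  6.940e-02  3.760e-02  4.000e-04]]
fin rows w3 [69, 45, 49, 52, 51, 42, 75, 166, 209, 156, 201, 216, 217, 208, 185, 192, 222, 222, 215, 207, 189, 207
[... 2201 characters left out ...]
54, 153, 152, 151, 148, 146, 147, 143, 144, 149, 150, 159, 160, 155, 152, 158, 162, 163, 171, 175, 176, 180, 181, 186, 188, 183, 184, 206, 212, 211, 211, 209, 209, 209, 209, 207, 210, 210, 210, 210, 210]
w4 [163, 212, 180, 152, 157, 162, 164, 115, 74, 73, 62, 134, 190, 198, 196, 194, 195, 194, 195, 197, 194, 197, 197, 196, 194, 196, 195, 194, 194, 193, 194, 193, 192, 193, 193, 190, 191, 192, 192, 191, 190, 190, 188, 189, 189, 190, 189, 188, 188, 187, 189, 186, 185, 186, 186, 186, 185, 186, 185, 185, 184, 185, 182, 181, 182, 183, 181, 180, 181, 181, 179, 179, 180, 180, 178, 179, 178, 177, 177, 177, 176, 176, 176, 173, 175, 180, 131, 63, 58, 178, 231, 233, 233, 237, 181, 90, 62, 108, 174, 180]
```

Run:
```python
from m import *
c3,i3=load("w3");c4,i4=load("w4")
print("term z.095 L,R,front,rear",plane(c4,[(322,167),(352,167),(337,130.8),(337,205.8)],.095).round(4))
print("fins z.113 edges",plane(c3,[(301.8,167),(332,167),(317,136),(317,202.5)],.113).round(4))
# fin tri: w3 left edge/right edge vs w4 left/right fin centres
print("fin tri",tri(c3,[(303.2,167),(330.5,167)],c4,[(398,167),(431.5,167)]).round(4))
# body ends of fins module z.095
print(plane(c3,[(317,131),(317,206.5)],.095).round(4))
# battery sides w3 at row 165
g=cv2.cvtColor(i3,cv2.COLOR_RGB2GRAY);print(g[155:165,262:305].mean(0).astype(int).tolist(),g[125:215,283:286].mean(1).astype(int).tolist())
# shell wall outer/inner at row 110 in both
for n,i in (("w3",i3),("w4",i4)):
    g=cv2.cvtColor(i,cv2.COLOR_RGB2GRAY)
    a=210 if n=="w3" else 295
    print(n,a,g[108:112,a:a+145].mean(0).astype(int).tolist())
# tray corners: blue mask minAreaRect in w1,w3
for f in ("w1","w3","w4"):
    c,im=load(f);b=blobs(blue(im))[0];pts=b[5].reshape(-1,2)
    q=cv2.approxPolyDP(b[5],6,True).reshape(-1,2);print(f,q.tolist(),plane(c,q,.01).round(4)[:,:2].tolist())
# pad corners
c,im=load("w1");g=cv2.cvtColor(im,cv2.COLOR_RGB2GRAY);m=(g<45);m[235:]=0
b=[b for b in blobs(m,3000)];
for x in b:
    q=cv2.approxPolyDP(x[5],5,True).reshape(-1,2);print("pad",q.tolist(),plane(c,q,.012).round(4)[:,:2].tolist())
```

```text
term z.095 L,R,front,rear [[ 0.5558 -0.0516  0.095 ]
 [ 0.5557 -0.0203  0.095 ]
 [ 0.5191 -0.0366  0.095 ]
 [ 0.5978 -0.0351  0.095 ]]
fins z.113 edges [[0.5527 0.0279 0.113 ]
 [0.5527 0.0574 0.113 ]
 [0.5231 0.0427 0.113 ]
 [0.5886 0.0427 0.113 ]]
fin tri [[5.556e-01 2.820e-02 9.350e-02 4.000e-04]
 [5.530e-01 5.600e-02 1.119e-01 3.000e-04]]
[[0.5188 0.0426 0.095 ]
 [0.598  0.0426 0.095 ]]
[59, 57, 57, 56, 54, 52, 62, 60, 54, 53, 53, 54, 67, 87, 113, 215, 242, 238, 237, 238, 238, 239, 238, 237, 238, 237, 237, 238, 242, 243, 127, 88, 90, 55, 44, 54, 53, 51, 36, 79, 181, 208, 146] [66, 64, 64, 65, 66, 64, 45, 43, 57, 61, 57, 54, 53, 45, 26, 50, 57, 57, 54, 51, 88, 96, 96, 91, 89, 131, 234, 241, 239, 241, 240, 238, 238, 238, 239, 238, 236, 239, 238, 239, 238, 238, 241, 246, 160, 89, 89, 94, 94, 95, 83, 60, 46, 37, 59, 92, 91, 49, 48, 55, 55, 34, 17, 42, 49, 50, 48, 46, 46, 44, 45, 47, 36, 44, 46, 47, 45, 44, 46, 42, 48, 43, 40, 46, 122, 204, 216, 212, 210, 212]
w3 210 [211, 211, 212, 212, 213, 214, 213, 208, 210, 207, 203, 202, 207, 213, 219, 223, 127, 91, 94, 117, 209, 228, 129, 60, 52
[... 1159 characters left out ...]
 230, 228, 227, 227, 228]
w1 [[564, 131], [498, 139], [496, 188], [560, 181]] [[0.4758, 0.3277], [0.4867, 0.2412], [0.5528, 0.2491], [0.5427, 0.3368]]
w3 [[541, 97], [473, 105], [472, 157], [536, 150]] [[0.4764, 0.3285], [0.4869, 0.2421], [0.5531, 0.2499], [0.5434, 0.335]]
w4 [[616, 98], [549, 105], [544, 157], [609, 150], [606, 125], [615, 98], [612, 130]] [[0.4771, 0.3283], [0.4866, 0.2418], [0.5533, 0.2488], [0.5434, 0.3363], [0.5109, 0.3237], [0.4771, 0.327], [0.5172, 0.3335]]
pad [[159, 92], [25, 105], [33, 100], [11, 97], [9, 111], [52, 229], [187, 215]] [[0.4291, -0.1967], [0.4436, -0.3736], [0.4376, -0.3614], [0.4336, -0.3896], [0.4508, -0.3969], [0.6131, -0.3784], [0.5915, -0.1799]]
```

Unit: x0 ≈ 0.558, y0 ≈ 0.0027, yaw ≈ 0, underside at z ≈ 0. Terminals centre (0.5585, -0.036), fins centre (0.5585, 0.0427), pad centre (0.520, -0.287). I'll grasp the terminals first, with a partly closed hand.

```bash
python3 -m handwheel '[[-2.5,1.8,0,0,0.46],[0,0,-4,0,0.46],[0,0,-4,0,0.46],[0,0,0,0,0.46],[0,0,0,0,0.46]]' 40
python3 -c "from h import *;snap('scene','s1')"
```

```text
t: 4.35
tool_pos: [0.5602, -0.0357, 0.3264]
orientation: [-0.004, 3.14, -0.0]
force: [0.4, -0.7, 0.9]
opening: 0.0513
gripper_force: 0.0
```

```bash
python3 -m handwheel '[[0,0,-3,0,0.46],[0,0,-3,0,0.46],[0,0,-2.1,0,0.46],[0,0,0,0,0.46],[0,0,0,0,1],[0,0,0,0,1],[0,0,0,0,1],[0,0,0,0,1],[0,0,0,0,1]]' 40
```

```text
t: 5.52
tool_pos: [0.5605, -0.0365, 0.2456]
orientation: [-0.002, 3.139, -0.0]
force: [-1.5, 1.8, 6.8]
opening: 0.0318
gripper_force: 40.0
```

```bash
python3 -m handwheel '[[0,0,1,0,1],[0,0,2,0,1],[0,0,3,0,1],[0,0,2,0,1],[0,0,0,0,1]]'
```

```text
t: 6.15
tool_pos: [0.5606, -0.0366, 0.3265]
orientation: [-0.002, 3.137, -0.001]
force: [0.5, -0.7, -3.5]
opening: 0.0319
gripper_force: 40.0
```

```bash
python3 -m handwheel '[[-0.6,-3,0,0,1],[-0.6,-5,0,0,1],[-0.6,-5,0,0,1],[-0.6,-5,0,0,1],[-0.6,-5,0,0,1],[-0.6,-5,0,0,1],[0,-2.8,0,0,1],[0,0,0,0,1],[0,0,-4,0,1],[0,0,-3,0,1]]' && python3 -m handwheel '[[0,0,-1,0,1],[0,0,-0.4,0,1],[0,0,0,0,1]]'
```

```text
t: 7.4
tool_pos: [0.5234, -0.3431, 0.2514]
orientation: [0.003, -3.14, -0.003]
force: [-1.2, 0.0, -2.6]
opening: 0.0319
gripper_force: 40.0
t: 7.78
tool_pos: [0.5242, -0.344, 0.2407]
orientation: [-0.003, 3.141, -0.001]
force: [1.3, -0.1, -3.0]
opening: 0.0317
gripper_force: 40.0
```

```bash
python3 -m handwheel '[[0,0,-0.1,0,1],[0,0,0,0,1]]'; python3 -m handwheel '[[0,0,-0.1,0,1],[0,0,0,0,1]]'
```

```text
t: 8.02
tool_pos: [0.5243, -0.3443, 0.2405]
orientation: [-0.003, 3.14, -0.001]
force: [-3.9, 3.2, 5.8]
opening: 0.0314
gripper_force: 40.0
t: 8.28
tool_pos: [0.5243, -0.3443, 0.2405]
orientation: [-0.003, 3.14, -0.001]
force: [-5.3, 4.3, 13.8]
opening: 0.0317
gripper_force: 40.0
```

```bash
python3 -m handwheel '[[0,0,0.1,0,0.46],[0,0,0,0,0.46],[0,0,0,0,0.46],[0,0,0,0,0.46],[0,0,3,0,0.46],[0,0,5,0,0.46],[0.4,5,1,0,0.46],[0.4,5,0,0,0.46],[0.4,5,0,0,0.46],[0.4,5,0,0,0.46]]'; python3 -m handwheel '[[0.4,5,0,0,0.46],[0.4,5,0,0,0.46],[0.4,5,0,0,0.46],[0.8,3.7,0,0,0.46],[0,0,0,0,0.46],[0,0,0,0,0.46]]'
python3 - <<'E'
from m import *
snap("wrist","w5");snap("scene","s2")
a=np.hstack([load("w5")[1],load("s2")[1]]);cv2.imwrite("pics/a5.png",cv2.resize(a,(800,250),interpolation=cv2.INTER_AREA)[...,::-1])
E
```

```text
t: 9.52
tool_pos: [0.5396, -0.143, 0.3288]
orientation: [-0.001, 3.141, -0.0]
force: [0.7, -0.1, -0.2]
opening: 0.0499
gripper_force: 0.0
t: 10.28
tool_pos: [0.5597, 0.0422, 0.3286]
orientation: [0.003, -3.141, 0.001]
force: [0.0, -0.2, -0.2]
opening: 0.0504
gripper_force: 0.0
```

View pics/a5.png

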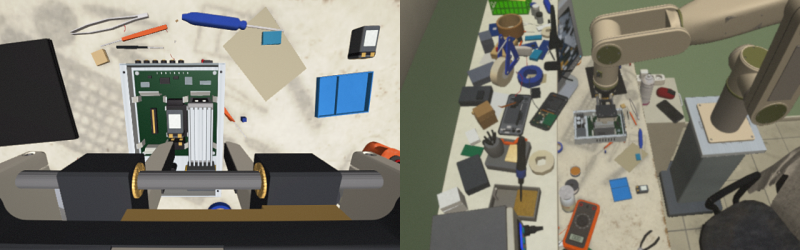

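The terminals' bay is empty and the fins module sits between the fingers (around (200,125) in the left half). Descending to grasp the fins.

```bash
python3 -m handwheel '[[0,0,-3,0,0.46],[0,0,-3,0,0.46],[0,0,-2.3,0,0.46],[0,0,0,0,0.46],[0,0,0,0,1],[0,0,0,0,1],[0,0,0,0,1],[0,0,0,0,1],[0,0,0,0,1]]' 40;  python3 -m handwheel '[[0,0,1,0,1],[0,0,2,0,1],[0,0,3,0,1],[0,0,2,0,1],[0,0,0,0,1]]'
```

```text
t: 11.5
tool_pos: [0.5604, 0.0425, 0.2473]
orientation: [-0.002, 3.139, -0.0]
force: [-1.0, -0.4, 6.4]
opening: 0.0316
gripper_force: 40.0
t: 12.12
tool_pos: [0.5605, 0.0425, 0.3285]
orientation: [-0.002, 3.137, -0.0]
force: [0.2, -0.3, -3.7]
opening: 0.032
gripper_force: 40.0
```

```bash
python3 -m handwheel '[[-0.6,-3,0,0,1],[-0.6,-5,0,0,1],[-0.6,-5,0,0,1],[-0.6,-5,0,0,1],[-0.6,-5,0,0,1],[-0.6,-4.7,0,0,1],[0,0,0,0,1],[0,0,-4,0,1],[0,0,-3,0,1],[0,0,-1,0,1]]' && python3 -m handwheel '[[0,0,-0.4,0,1],[0,0,-0.2,0,1],[0,0,0,0,1]]'
```

```text
t: 13.38
tool_pos: [0.5225, -0.2329, 0.2424]
orientation: [0.003, -3.137, -0.005]
force: [-9.5, 5.8, 27.6]
opening: 0.0317
gripper_force: 40.0
t: 13.75
tool_pos: [0.5245, -0.2341, 0.2422]
orientation: [-0.003, 3.14, -0.001]
force: [-5.6, 2.2, 8.7]
opening: 0.0316
gripper_force: 40.0
```

```bash
python3 -m handwheel '[[0,0,0.1,0,0.46],[0,0,0,0,0.46],[0,0,0,0,0.46],[0,0,0,0,0.46],[0,0,3,0,0.46],[0,0,5,0,0.46],[0.4,4,1,0,0.46],[0.4,4,0,0,0.46],[0.4,4,0,0,0.46],[0.8,4,0,0,0.46]]'; python3 -m handwheel '[[1.2,4,0,0,0.46],[1.2,3.7,0,0,0.46],[1.2,0,0,0,0.46],[0,0,0,0,0.46],[0,0,0,0,0.46]]'
python3 - <<'E'
from m import *
c,im=snap("wrist","w6");snap("top","t2")
cv2.imwrite("pics/w6c.png",cv2.resize(im[40:260,200:440],(720,660)[::1] if 0 else (654,600),interpolation=cv2.INTER_CUBIC)[...,::-1])
for b in blobs(white(im)&(np.arange(400)<240)[:,None],60)[:12]: print(b[:5])
E
```

```text
t: 15.0
tool_pos: [0.5436, -0.0733, 0.3308]
orientation: [-0.001, 3.141, -0.0]
force: [-0.2, -0.7, -0.1]
opening: 0.0503
gripper_force: 0.0
t: 15.62
tool_pos: [0.5795, 0.0015, 0.3305]
orientation: [0.0, -3.141, 0.0]
force: [0.2, -0.6, -0.2]
opening: 0.0503
gripper_force: 0.0
(np.int32(15332), array([496.1, 183.7]), array([516.8, 164.6]), array([249.3, 163.8]), 3.4)
(np.int32(2681), array([ 70.9, 227.9]), array([ 68. , 225.5]), array([ 27., 136.]), 90.0)
(np.int32(2235), array([240.2, 139.8]), array([228.6, 157.9]), array([162.4,  46.9]), 86.3)
(np.int32(2057), array([328.4,  45.5]), array([326.,  38.]), array([76., 68.]), 90.0)
(np.int32(1794), array([541.1,  88.6]), array([533.8,  89.4]), array([67.4, 67.8]), 38.0)
(np.int32(1139), array([183.3,  55.1]), array([186.7,  54.7]), array([49.3, 68.3]), 20.4)
(np.int32(765), array([320.1,  95.7]), array([321.9, 113.8]), array([ 54.1, 143.1]), 89.0)
(np.int32(582), array([616.4,  81.8]), array([610.7,  83.7]), array([19.6, 58.1]), 85.9)
(np.int32(526), array([319.6, 235.9]), array([318.5, 236. ]), array([ 6., 77.]), 90.0)
(np.int32(435), array([321., 173.]), array([321., 173.]), array([22., 18.]), 90.0)
(np.int32(290), array([633.8,  39.4]), array([633. ,  38.5]), array([25., 12.]), 90.0)
(np.int32(248), array([201.9,  22.2]), array([210.1,  20.1]), array([ 8.4, 92.7]), 79.6)
```

View pics/w6c.png

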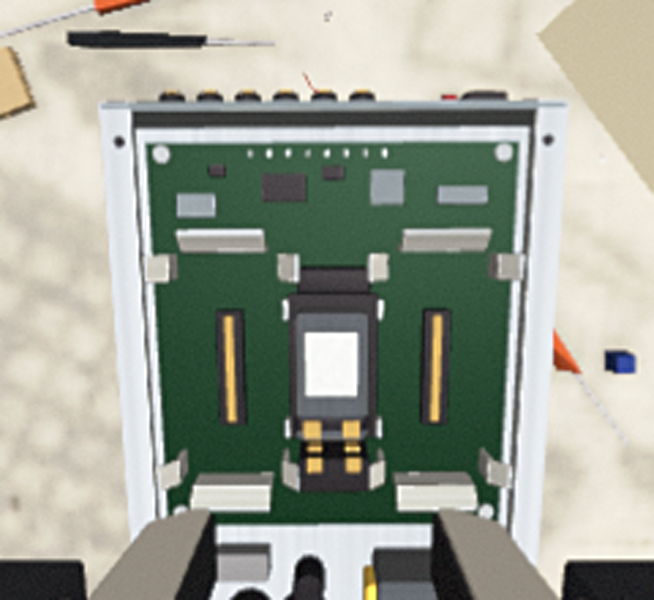

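The unit is now clear. The battery's plate is at crop (332,364) and its contacts at crop row 428. The bay connectors are at crop (231,366) and (436,366), and the corner guides are well away from mid-battery, so there is room for the fingers.

Run:
```python
from m import *
c,im=load("w6");s=220/600
P=lambda x,y:(200+x*s,40+y*s)
print(plane(c,[(321,173),P(332,312),P(332,440),P(292,370),P(378,370)],.045).round(4))
print("conn",plane(c,[P(231,366),P(436,366)],.022).round(4))
print("guides front L/R",plane(c,[P(221,240),P(447,240),P(231,492),P(436,492)],.042).round(4))
print("holes",plane(c,[P(119,141),P(548,140)],.054).round(4))
```

```text
[[ 0.553   0.0024  0.045 ]
 [ 0.5353  0.003   0.045 ]
 [ 0.5811  0.0032  0.045 ]
 [ 0.5556 -0.011   0.045 ]
 [ 0.5556  0.0193  0.045 ]]
conn [[ 0.558  -0.0353  0.022 ]
 [ 0.5579  0.0431  0.022 ]]
guides front L/R [[ 0.5112 -0.035   0.042 ]
 [ 0.5111  0.0423  0.042 ]
 [ 0.602  -0.0342  0.042 ]
 [ 0.6019  0.042   0.042 ]]
holes [[ 0.4806 -0.0648  0.054 ]
 [ 0.4802  0.0712  0.054 ]]
```

```bash
python3 -m handwheel '[[-2.1,0.1,0,0,0.55],[0,0,-4,0,0.55],[0,0,-3,0,0.55],[0,0,-3,0,0.55],[0,0,-1.35,0,0.55],[0,0,0,0,0.55],[0,0,0,0,1],[0,0,0,0,1],[0,0,0,0,1],[0,0,0,0,1]]' 20;  python3 -m handwheel '[[0,0,0,0,1],[0,0,1,0,1],[0,0,0,0,1]]'
```

```text
t: 16.98
tool_pos: [0.5595, 0.0035, 0.2187]
orientation: [-0.002, 3.139, -0.0]
force: [-1.0, 0.2, 6.4]
opening: 0.0255
gripper_force: 20.0
t: 17.35
tool_pos: [0.5592, 0.0035, 0.2284]
orientation: [-0.002, 3.14, -0.0]
force: [0.2, -0.4, -1.4]
opening: 0.0255
gripper_force: 20.0
```

```bash
python3 -m handwheel '[[0,0,4,0,1],[0,0,4,0,1],[-0.7,4,0,0,1],[-0.7,5,0,0,1],[-0.7,5,0,0.06,1],[-0.7,5,0,0.06,1],[-0.7,5,0,0,1],[-0.7,5,0,0,1],[-0.3,1.2,0,0,1],[0,0,0,0,1]]' && python3 -m handwheel '[[0,0,-4,0,1],[0,0,-4,0,1],[0,0,-1,0,1],[0,0,0,0,1]]'
```

```text
t: 18.6
tool_pos: [0.5134, 0.3059, 0.3069]
orientation: [0.193, -3.135, 0.001]
force: [-0.1, -0.7, -0.1]
opening: 0.0258
gripper_force: 20.0
t: 19.1
tool_pos: [0.514, 0.3045, 0.2171]
orientation: [0.188, -3.135, 0.001]
force: [-0.3, 0.3, 0.4]
opening: 0.0259
gripper_force: 20.0
```

Run:
```python
from m import *
c,im=snap("wrist","w7");snap("scene","s3")
a=np.vstack([im[:300,160:480]]);b=load("s3")[1][230:370,260:460]
cv2.imwrite("pics/w7c.png",np.hstack([cv2.resize(a,(400,375)),cv2.resize(b,(400,280)).copy() if 0 else cv2.resize(b,(400,375))])[...,::-1])
```

```text
(no output)
```

View pics/w7c.png

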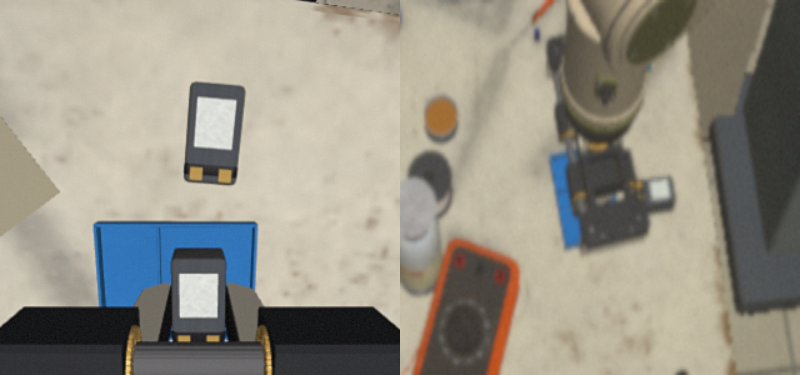

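The battery hangs between the fingers at crop (198,292), over the large compartment (divider at 160, right wall at 255). The compartment's middle is slightly to the right, so I'll compute the offset.

Run:
```python
from m import *
c,im=load("w7")
q=lambda x,y:(160+x*.8,y*.8)
P=plane(c,[q(160,225),q(255,222),q(160,300),q(256,300),q(96,223)],.009);print(P.round(4))
b=blobs(white(im)&(np.arange(400)<150)[:,None]&(np.abs(np.arange(640)-330)<40),60)[0];print(b[:5],plane(c,[b[2]],.0245))
print("new contacts/edges",plane(c,[q(196,173),q(225,176),q(210,177),q(190,84),q(244,88),q(184,180),q(236,184)],.0245).round(4), cv2.fitLine(np.zeros((1,2),np.float32),2,0,.01,.01)[0])
```

```text
[[0.4825 0.2781 0.009 ]
 [0.4746 0.3295 0.009 ]
 [0.5264 0.2822 0.009 ]
 [0.5197 0.3375 0.009 ]
 [0.4856 0.2432 0.009 ]]
(np.int32(1120), array([331.4,  98. ]), array([331.5,  98.3]), array([30.1, 38.4]), 4.8) [[0.42804636 0.30024225 0.0245    ]]
new contacts/edges [[0.4519 0.2944 0.0245]
 [0.4516 0.3086 0.0245]
 [0.453  0.3014 0.0245]
 [0.4127 0.287  0.0245]
 [0.4114 0.3117 0.0245]
 [0.4559 0.289  0.0245]
 [0.4548 0.3144 0.0245]] [1.]
```

```bash
python3 -m handwheel '[[0,0.4,-0.8,0,1],[0,0,-0.6,0,1],[0,0,-0.2,0,1],[0,0,0,0,1]]'
```

```text
t: 19.7
tool_pos: [0.5135, 0.3095, 0.2009]
orientation: [0.191, -3.135, 0.0]
force: [-1.0, 0.7, -0.4]
opening: 0.026
gripper_force: 20.0
```

Lower a touch more, release, rise, and shift over the new battery.

```bash
python3 -m handwheel '[[0,0,-0.1,0,1],[0,0,0,0,0.75],[0,0,0,0,0.6],[0,0,0,0,0.6],[0,0,2,0,0.6],[0,0,4,0,0.55],[0,0,4,0,0.55],[-4,-0.4,0,-0.07,0.55],[-4,-0.5,0,0,0.55],[0,0,0,0,0.55]]'
python3 - <<'E'
from m import *
c,im=snap("wrist","w8");snap("scene","s4");snap("top","t3")
for f,r in (("w8",(0,300,0,640)),):
    cv2.imwrite("pics/w8c.png",im[:340,60:600][...,::-1])
for b in blobs(white(im)&(np.arange(400)<270)[:,None],300)[:6]: print(b[:5],plane(c,[b[2]],.0245).round(4))
E
```

```text
t: 20.95
tool_pos: [0.4317, 0.3004, 0.3012]
orientation: [0.082, -3.14, -0.0]
force: [-0.7, 0.8, 1.6]
opening: 0.0419
gripper_force: 0.0
(np.int32(412), array([319.9, 198.4]), array([320. , 198.5]), array([21., 18.]), 90.0) [[0.4282 0.3003 0.0245]]
```

View pics/w8c.png

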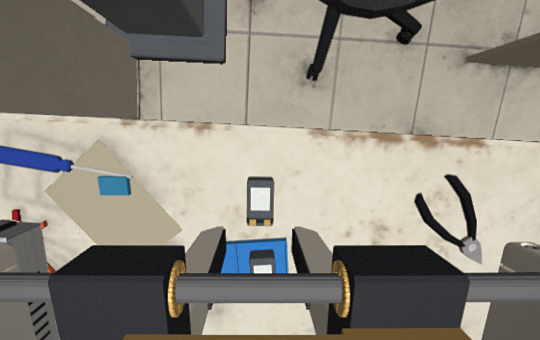

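The old battery lies in the tray's large compartment at crop (262,260). The new battery is at crop (260,200), square with the tool.

```bash
python3 -m handwheel '[[0.15,0,-4,0,0.55],[0,0,-4,0,0.55],[0,0,-2,0,0.55],[0,0,-0.5,0,0.55],[0,0,0,0,0.55],[0,0,0,0,1],[0,0,0,0,1],[0,0,0,0,1],[0,0,0,0,1],[0,0,0,0,1]]' 20;  python3 -m handwheel '[[0,0,1,0,1],[0,0,4,0,1],[0,0,4,0,1],[0,0,0,0,1]]'
```

```text
t: 22.35
tool_pos: [0.4358, 0.3009, 0.1964]
orientation: [-0.081, 3.139, 0.001]
force: [-0.9, 0.5, 6.0]
opening: 0.0257
gripper_force: 20.0
t: 22.85
tool_pos: [0.4365, 0.3013, 0.2897]
orientation: [-0.08, 3.134, 0.005]
force: [0.8, -0.0, -0.5]
opening: 0.0255
gripper_force: 20.0
```

```bash
python3 -m handwheel '[[0,0,2,0,1],[0,0,0,0,1]]'
python3 - <<'E'
from m import *
s=readout.read_state();c,im=snap("wrist","w9");t=s["tool_pos"];print(t)
m=white(im);m[:, :280]=0;m[:,360:]=0;m[:200]=0;m[300:]=0
for b in blobs(m,60)[:4]: print(b[:5],(plane(c,[b[2]],t[2]-.1964+.0245)-t).round(4))
# same for old battery grasp
c,im=load("w7");m=white(im);m[:, :280]=0;m[:,360:]=0;m[:200]=0;m[300:]=0
for b in blobs(m,60)[:4]: print("old",b[:5],plane(c,[b[2]],.2171-.1977+.0245).round(4))
E
```

```text
t: 23.1
tool_pos: [0.4354, 0.3007, 0.3058]
orientation: [-0.08, 3.139, 0.001]
force: [0.6, 0.3, -0.9]
opening: 0.0258
gripper_force: 20.0
[0.43542295 0.30067289 0.30584603]
(np.int32(1051), array([318.5, 235. ]), array([318., 235.]), array([34., 30.]), 90.0) [[-0.0081 -0.002  -0.1719]]
old (np.int32(994), array([318.4, 235.8]), array([318.5, 235.5]), array([33., 29.]), 90.0) [[0.5064 0.3021 0.0439]]
```

```bash
python3 -m handwheel '[[2,-4.7,0,0,1],[2,-5,0,-0.05,1],[2,-5,0,0,1],[2,-5,0,0,1],[2,-5,0,0,1],[2,-5,0,0,1],[0.4,0,0,0,1],[0,0,0,0,1],[0,0,-3,0,1],[0,0,0,0,1]]'
```

```text
t: 24.4
tool_pos: [0.5574, 0.0051, 0.2722]
orientation: [0.005, -3.135, -0.001]
force: [-0.7, -0.4, -0.7]
opening: 0.0258
gripper_force: 20.0
```

```bash
python3 -m handwheel '[[0.1,-0.15,0,0,1],[0,0,0,0,1],[0,0,-2,0,1],[0,0,0,0,1]]'; python3 -c "
from m import *
c,im=snap('wrist','w10');cv2.imwrite('pics/w10c.png',cv2.resize(im[20:330,180:460],(542,600))[...,::-1])"
```

```text
t: 24.9
tool_pos: [0.5591, 0.0022, 0.2528]
orientation: [0.002, -3.138, -0.001]
force: [0.1, -0.6, -1.3]
opening: 0.0259
gripper_force: 20.0
```

View pics/w10c.png

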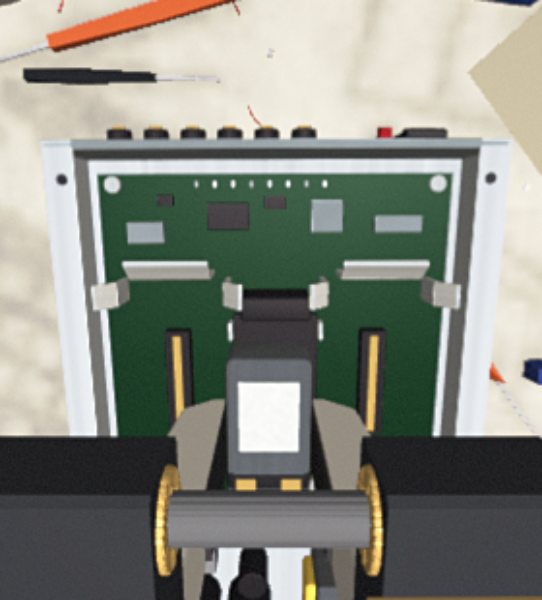

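The held battery (crop column 270) is over the seat (cheeks at 229 and 322), about 1 mm to the left. I'll correct it and lower.

```bash
python3 -m handwheel '[[0,0.1,-1.5,0,1],[0,0,-1.5,0,1],[0,0,-0.3,0,1],[0,0,0,0,1]]'
```

```text
t: 25.45
tool_pos: [0.56, 0.0031, 0.2217]
orientation: [0.002, -3.141, -0.0]
force: [-0.8, -0.4, 0.2]
opening: 0.0257
gripper_force: 20.0
```

```bash
python3 -m handwheel '[[0,0,-0.3,0,1],[0,0,-0.1,0,1],[0,0,0,0,1]]'
```

```text
t: 25.82
tool_pos: [0.5603, 0.003, 0.2184]
orientation: [-0.002, 3.141, -0.0]
force: [0.2, 0.4, -1.6]
opening: 0.0255
gripper_force: 20.0
```

```bash
python3 -m handwheel '[[0,0,-0.1,0,1],[0,0,0,0,0.7],[0,0,0,0,0.55],[0,0,0,0,0.55],[0,0,2,0,0.55],[0,0,4,0,0.55],[0,0,5,0,0.46],[2,0,0,0,0.46],[0,0,0,0,0.46],[0,0,0,0,0.46]]'
python3 - <<'E'
from m import *
c,im=snap("wrist","w11");s=220/600
cv2.imwrite("pics/w11c.png",cv2.resize(im[40:260,200:440],(654,600),interpolation=cv2.INTER_CUBIC)[...,::-1])
m=white(im);m[:, :290]=0;m[:,350:]=0;m[240:]=0;m[:140]=0
for b in blobs(m,200)[:4]: print(b[:5],plane(c,[b[2]],.0455).round(4))
E
```

```text
t: 27.08
tool_pos: [0.5796, 0.0031, 0.327]
orientation: [0.002, -3.14, -0.0]
force: [0.2, 0.2, 0.3]
opening: 0.0501
gripper_force: 0.0
(np.int32(436), array([318., 173.]), array([318., 173.]), array([22., 18.]), 90.0) [[0.5523 0.0012 0.0455]]
(np.int32(360), array([319.5, 236.5]), array([319.5, 236.5]), array([ 5., 59.]), 90.0) [[0.6164 0.0028 0.0455]]
```

View pics/w11c.png

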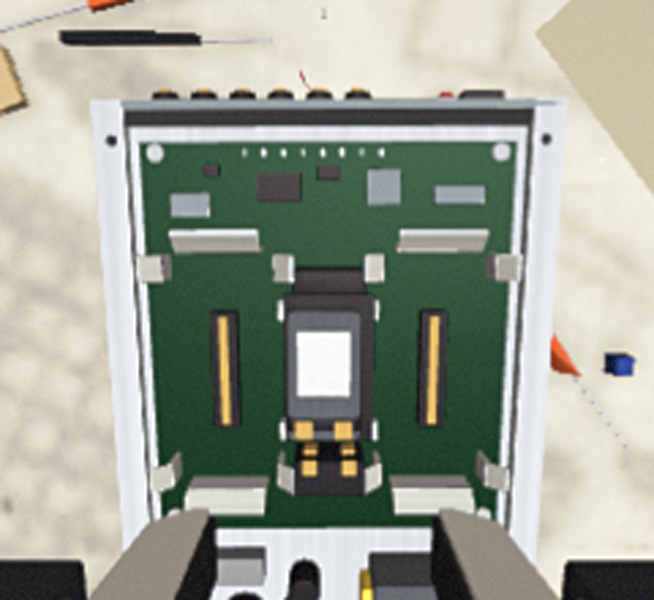

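The new battery is seated, contacts to the block, with its plate at crop (323,364). Now re-grasping the fins module from the pad.

```bash
python3 -m handwheel '[[-1.1,-4.7,0.5,0,0.46],[-1.1,-4.7,0,0,0.46],[-1.1,-4.7,0,0,0.46],[-1.1,-4.7,0,0,0.46],[-1.1,-4.9,0,0,0.46],[0,0,0,0,0.46],[0,0,0,0,0.46]]'
python3 - <<'E'
from m import *
c,im=snap("wrist","w12");cv2.imwrite("pics/w12c.png",im[:,:][...,::-1])
E
```

```text
t: 28.0
tool_pos: [0.5248, -0.2336, 0.3316]
orientation: [0.001, -3.14, -0.002]
force: [-0.1, 0.3, 0.2]
opening: 0.0507
gripper_force: 0.0
```

View pics/w12c.png

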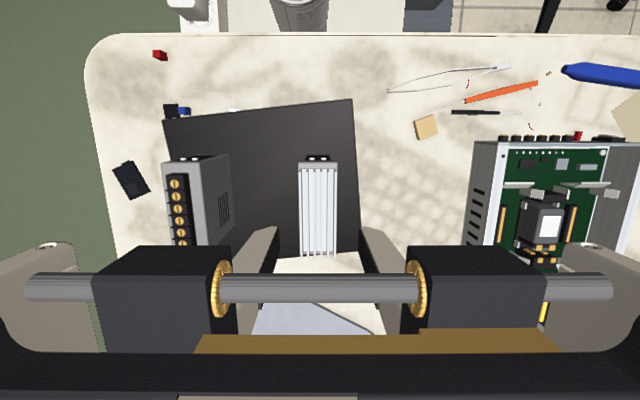

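Both modules stand upright on the pad, with the fins module centred between the fingers at (318,210).

```bash
python3 -m handwheel '[[0,0,-3,0,0.46],[0,0,-3,0,0.46],[0,0,-2.9,0,0.46],[0,0,0,0,0.46],[0,0,0,0,1],[0,0,0,0,1],[0,0,0,0,1],[0,0,0,0,1],[0,0,0,0,1]]' 40;  python3 -m handwheel '[[0,0,1,0,1],[0,0,3,0,1],[0,0,4,0,1],[0,0,0.8,0,1],[0,0,0,0,1]]'
```

```text
t: 29.18
tool_pos: [0.526, -0.2341, 0.245]
orientation: [-0.002, 3.139, -0.001]
force: [-0.1, 2.1, 6.6]
opening: 0.0319
gripper_force: 40.0
t: 29.8
tool_pos: [0.5252, -0.234, 0.3311]
orientation: [-0.002, 3.141, -0.0]
force: [0.0, 0.7, -3.6]
opening: 0.0318
gripper_force: 40.0
```

```bash
python3 -m handwheel '[[0.6,3,0,0,1],[0.6,5,0,0,1],[0.6,5,0,0,1],[0.6,5,0,0,1],[0.6,5,0,0,1],[0.6,4.65,0,0,1],[0,0,0,0,1],[0,0,0,0,1],[0,0,-4,0,1],[0,0,0,0,1]]'; python3 -m handwheel '[[0,0,0,0,1],[0,0,0,0,1]]'
```

```text
t: 31.05
tool_pos: [0.5592, 0.0412, 0.287]
orientation: [-0.001, -3.133, 0.0]
force: [-0.7, -0.0, -3.5]
opening: 0.0319
gripper_force: 40.0
t: 31.3
tool_pos: [0.5619, 0.042, 0.293]
orientation: [-0.001, 3.139, -0.0]
force: [0.8, 0.4, -2.7]
opening: 0.032
gripper_force: 40.0
```

```bash
python3 -m handwheel '[[0,0.05,-1.2,0,1],[0,0,-1,0,1],[0,0,0,0,1],[0,0,-1,0,1],[0,0,0,0,1]]'
```

```text
t: 31.92
tool_pos: [0.5608, 0.043, 0.2581]
orientation: [0.002, -3.14, -0.0]
force: [0.1, 0.4, -3.0]
opening: 0.0318
gripper_force: 40.0
```

```bash
python3 -m handwheel '[[0,0,-0.5,0,1],[0,0,0,0,1]]'; python3 -m handwheel '[[0,0,-0.3,0,1],[0,0,0,0,1]]';python3 -m handwheel '[[0,0,-0.1,0,1],[0,0,0,0,1]]'
```

```text
t: 32.17
tool_pos: [0.5611, 0.043, 0.2539]
orientation: [0.002, -3.141, -0.0]
force: [-0.3, -0.2, -2.9]
opening: 0.0321
gripper_force: 40.0
t: 32.42
tool_pos: [0.5611, 0.0431, 0.251]
orientation: [0.002, -3.141, -0.0]
force: [-0.2, 0.4, -2.6]
opening: 0.032
gripper_force: 40.0
t: 32.67
tool_pos: [0.5612, 0.043, 0.2502]
orientation: [0.002, -3.142, -0.0]
force: [-0.3, -0.4, -2.3]
opening: 0.0316
gripper_force: 40.0
```

```bash
python3 -m handwheel '[[0,0,-0.1,0,1],[0,0,0,0,1]]'; python3 -m handwheel '[[0,0,-0.1,0,1],[0,0,0,0,1]]'
```

```text
t: 32.92
tool_pos: [0.5614, 0.0431, 0.2501]
orientation: [-0.002, 3.141, -0.0]
force: [-5.0, 0.1, 5.5]
opening: 0.0318
gripper_force: 40.0
t: 33.17
tool_pos: [0.5614, 0.0431, 0.2501]
orientation: [-0.002, 3.141, -0.0]
force: [-8.3, 0.0, 14.0]
opening: 0.0321
gripper_force: 40.0
```

It bottomed at 0.2501, as predicted (0.250). Releasing and going to the terminals module.

```bash
python3 -m handwheel '[[0,0,0.1,0,0.46],[0,0,0,0,0.46],[0,0,0,0,0.46],[0,0,0,0,0.46],[0,0,3,0,0.46],[0,0,5,0,0.46],[-0.4,-5,0,0,0.46],[-0.5,-5,0,0,0.46],[-0.5,-5,0,0,0.46],[-0.5,-5,0,0,0.46]]'; python3 -m handwheel '[[-0.5,-5,0,0,0.46],[-0.5,-5,0,0,0.46],[-0.5,-5,0,0,0.46],[-0.3,-3.7,0,0,0.46],[0,0,0,0,0.46],[0,0,0,0,0.46],[0,0,0,0,0.46]]'
```

```text
t: 34.42
tool_pos: [0.5419, -0.1584, 0.3293]
orientation: [-0.002, 3.141, -0.0]
force: [0.6, -0.3, 0.7]
opening: 0.0501
gripper_force: 0.0
t: 35.3
tool_pos: [0.5245, -0.3428, 0.3292]
orientation: [0.004, -3.141, -0.001]
force: [-0.3, -0.6, 0.4]
opening: 0.0502
gripper_force: 0.0
```

```bash
python3 -m handwheel '[[0,-0.15,-3,0,0.46],[0,0,-3,0,0.46],[0,0,-2.6,0,0.46],[0,0,0,0,0.46],[0,0,0,0,1],[0,0,0,0,1],[0,0,0,0,1],[0,0,0,0,1],[0,0,0,0,1]]' 40;  python3 -m handwheel '[[0,0,1,0,1],[0,0,3,0,1],[0,0,4,0,1],[0,0,0.8,0,1],[0,0,0,0,1],[0,0,0,0,1]]'
```

```text
t: 36.42
tool_pos: [0.5249, -0.3457, 0.2451]
orientation: [-0.002, 3.139, -0.002]
force: [0.0, 2.6, 6.2]
opening: 0.0319
gripper_force: 39.9
t: 37.17
tool_pos: [0.5237, -0.3451, 0.3289]
orientation: [0.002, -3.139, -0.003]
force: [0.0, -0.2, -3.3]
opening: 0.0315
gripper_force: 39.9
```

```bash
python3 -m handwheel '[[0.5,3,0,0,1],[0.6,5,0,0,1],[0.6,5,0,0,1],[0.6,5,0,0,1],[0.6,5,0,0,1],[0.6,5,0,0,1],[0.2,2.85,0,0,1],[0,0,0,0,1],[0,0,-4,0,1],[0,0,0,0,1]]'; python3 -m handwheel '[[0,0,0,0,1],[0,0,0,0,1]]'
```

```text
t: 38.42
tool_pos: [0.5591, -0.0374, 0.2866]
orientation: [0.001, -3.133, -0.002]
force: [-0.6, -0.1, -2.3]
opening: 0.0321
gripper_force: 39.9
t: 38.67
tool_pos: [0.5618, -0.0375, 0.2928]
orientation: [-0.001, 3.139, -0.001]
force: [0.3, -0.6, -2.2]
opening: 0.0319
gripper_force: 39.9
```

```bash
python3 -m handwheel '[[0,0.1,-1.2,0,1],[0,0,-1,0,1],[0,0,0,0,1],[0,0,-1,0,1],[0,0,0,0,1]]'; python3 -m handwheel '[[0,0,-0.5,0,1],[0,0,0,0,1]]'
```

```text
t: 39.3
tool_pos: [0.5608, -0.0359, 0.2581]
orientation: [0.002, -3.14, -0.0]
force: [-0.8, -0.9, -2.9]
opening: 0.0318
gripper_force: 39.9
t: 39.55
tool_pos: [0.5611, -0.0359, 0.2539]
orientation: [0.002, -3.141, -0.0]
force: [0.0, -0.4, -1.9]
opening: 0.0321
gripper_force: 39.9
```

```bash
python3 -m handwheel '[[0,0,-0.3,0,1],[0,0,0,0,1]]';python3 -m handwheel '[[0,0,-0.15,0,1],[0,0,0,0,1]]';python3 -m handwheel '[[0,0,-0.15,0,1],[0,0,0,0,1]]'
```

```text
t: 39.8
tool_pos: [0.5611, -0.036, 0.251]
orientation: [0.002, -3.141, -0.0]
force: [0.1, -0.1, -3.0]
opening: 0.0319
gripper_force: 39.9
t: 40.05
tool_pos: [0.5614, -0.0359, 0.2501]
orientation: [-0.002, 3.141, 0.0]
force: [-0.4, 1.3, 0.8]
opening: 0.0321
gripper_force: 39.9
t: 40.3
tool_pos: [0.5616, -0.0358, 0.25]
orientation: [-0.002, 3.14, 0.0]
force: [-6.3, 1.8, 12.2]
opening: 0.0321
gripper_force: 40.0
```

```bash
python3 -m handwheel '[[0,0,0.1,0,0.46],[0,0,0,0,0.46],[0,0,0,0,0.46],[0,0,0,0,0.46],[0,0,3,0,0.46],[0,0,5,0,0.46],[1,1,5,0,0.46],[1.2,2.7,2.5,0,0.46],[0,0,0,0,0.46],[0,0,0,0,0.46]]'
python3 - <<'E'
from m import *
c,im=snap("wrist","w13");snap("top","t4")
cv2.imwrite("pics/w13c.png",np.hstack([cv2.resize(im[30:260,200:440],(417,400)),cv2.resize(load("t4")[1][130:290,190:350],(383,400))])[...,::-1])
for b in blobs(brass(im)&(np.arange(400)<240)[:,None]&(np.arange(640)<320)&(np.arange(640)>230),25)[:8]: print(b[1],plane(c,[b[1]],.1067).round(4))
t0,i0=load("top0");t4,i4=load("t4")
d=np.abs(i0[150:185,210:270].astype(int)-i4[150:185,210:270]).max(-1);print("tin/spool change",d.max(),(d>40).sum())
E
```

```text
t: 41.55
tool_pos: [0.5829, 0.0008, 0.4029]
orientation: [0.003, -3.14, 0.0]
force: [0.4, -0.2, -0.4]
opening: 0.05
gripper_force: 0.0
[281.4 158.7] [[ 0.5436 -0.0373  0.1067]]
[281.1 148.1] [[ 0.5333 -0.0373  0.1067]]
[282.  168.7] [[ 0.5535 -0.037   0.1067]]
[282.  178.6] [[ 0.5635 -0.0373  0.1067]]
[282.7 197.9] [[ 0.5834 -0.0372  0.1067]]
[282.3 188.2] [[ 0.5733 -0.0373  0.1067]]
[314.5 179.6] [[ 0.5644 -0.0047  0.1067]]
tin/spool change 167 64
```

View pics/w13c.png

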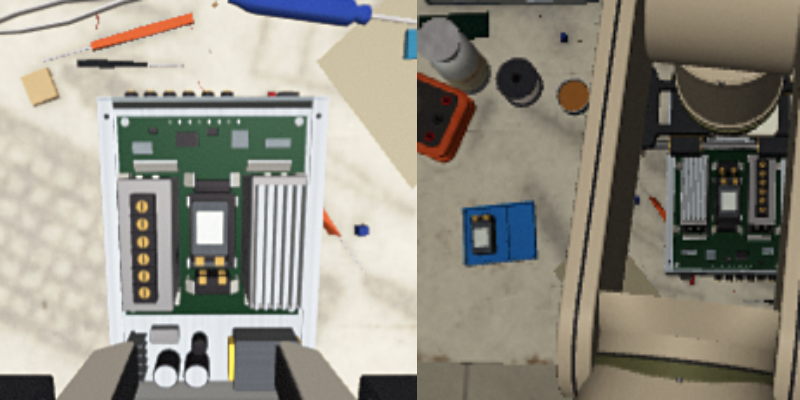

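Everything is in place. The screws are within about 1.5 mm of their starting position, the fins module is straight in its bay, and the old battery lies flat in the large compartment at (483,233). The tin and spool look unmoved. Handing in.

```bash
python3 -c "from plant import job; print(job.close_job())"
```

```text
the job is handed in; nothing more can be done
None
```

The job is handed in at about 42 s on the robot's clock: the new battery is seated with its contacts to the block, the old one lies flat in the tray, both modules are back fully down in their own bays, and the tin and spool were left where they were; no verdict came back.

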